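# Index the dosing star by two teeth

## Robot

A 6-joint arm with a two-finger parallel gripper is mounted at the origin on a cart in front of the work surface, level with it; the furniture and walls round the work are solid. World frame = base frame: x ahead of the robot, y to its left, z up, the work surface at z = 0. Lengths are in m, angles in rad, forces in N, time in s.
With the tool pointing down it reaches from about 0.375 to 0.925 m from the base axis. Payload 5.7 kg.
Tool frame: the origin (TCP) lies midway between the tips of the shut fingers; the grasp point (between the pads) lies 19 mm behind it (env.hold_point_z is the distance from the TCP to the grasp point, in m); z points along the fingers, y is the direction in which the jaws open and shut (so a half turn about z gives the same grasp; the last joint's range is limited). The gripper opens to 85 mm and grips with 20 to 120 N. Pads are 22 mm wide; open, the fingers measure 114 mm over their backs; the gripper's body (76 mm by 85 mm) begins 54 mm behind the grasp point. The pads swing forward as they close: fully open they stand 13 mm farther back than shut.
Start: joints at [1.197, 0.359, 1.51, -0, 1.272, -0.115], TCP at [0.154, 0.58, 0.231] pointing down, gripper open.
Joint ranges: [-2.97, 2.97], [-1.01, 2.36], [0.21, 2.38], [-0.96, 4.11], [0.2, 2.71], [-2.98, 2.98]. Speed limits (rad/s): [2.39, 2.39, 3.14, 3.14, 3.14, 3.14].

## Interface

Orientations are given as a unit quaternion [x, y, z, w].
In Python, from bench import env gives the robot as it stands. The module is installed in compiled form; this text tells all that it offers. Calls block until the motion is done:
- env.move_to(position, orientation): joint-space move of the TCP to a pose.
- env.line_to(position, attitude=None, speed=0.15): straight line of the TCP; attitude=None keeps the orientation; speed is the mean speed in m/s.
- env.move_j(angles): joint-space move.
- env.open() and env.grab(f_grip=None): open the fingers fully, or close them until they stop; f_grip is the grip in N (None keeps the last).
- env.pause(seconds).
- env.solve_ik(position, orientation): joint angles nearest the present ones, or None.
- env.camera(name): name is "side" or "top"; returns the picture (384x512x3 uint8, blue, green, red); there is no depth.
- env.camera_params(name): a dict with "fx", "fy", "cx", "cy" (pixels), "view" (4x4, takes a point from world to camera coordinates). Camera axes: x right, y up, looking along -z (the intrinsics and any distortion apply to the point x, -y, -z); pixel columns grow to the right and rows downward; lengths in m; the calibration is good to about 2 mm. A picture is of the moment at which its call begins. camera_params takes no time and is no camera call.
A pose or a line that the arm cannot do raises env.PlanningError and nothing moves.
- env.finish_job(): hands the job in, once; it reports no verdict.
Readings, each from a call of its own:
- env.read_t(): time.
- env.read_joints(): joint angles.
- env.read_joint_vel(): joint speeds.
- env.read_joint_torque(): joint torques, N m.
- env.read_tool_pos(): TCP position.
- env.read_tool_rot(): TCP orientation.
- env.read_force(): force on the tool from outside, world axes, zero at the start.
- env.read_ft_torque(): the same for the moment, N m.
- env.read_gripper_width(): finger opening in m.
Only numpy, scipy, OpenCV 4.12 (cv2) and the standard library are available. Lean on these libraries where they do the work, as an engineer would, in place of code of your own. Each camera call takes 0.05 s, during which the arm holds its last target. There are 200 camera calls.

## Task

Two dosing boxes stand on the counter. On the one with the round hopper collar, reach in from above through the slot in its cover with closed fingertips and advance the star wheel clockwise seen from above, as the arrow shows, by exactly two teeth, one stroke along the slot per tooth, so that after each stroke the next tooth stands about in the middle of the slot. Leave the wheel of the other box (square plate instead of a collar) as it is, and take the fingers out.

Things in the scene. Friction and masses are not known exactly. Their poses are not given: they have to be found in the camera images.
- doser_slot (a point): Centre of the slot of the box with the collar (open steel ring, 54 mm across, 20 mm high, nearer half of the cover), at the cover's top face, 75 mm up. Slot 116 mm along y, 44 along x, cover 6 thick. Axes: z up, y along the slot to the robot's left, x away from the robot (within 0.3 rad). Axle 42 mm to -x. At the start a tooth lies within 6 mm of y = 0, with open gaps round y = +36 and -36 mm.
- doser_star (a joint): Its five-toothed star, radius 62 mm, teeth radial, 8 mm thick, 28 to 66 mm up (inner floor 22 mm). Rad, clockwise from above positive: in the slot teeth go to -y. Near 0 at the start, one tooth = 1.257. No turning back; it stays where it is left; about 2 N moves a tooth. A stroke: tips 20 to 35 mm below the cover's top, straight from y = +36 to -38 mm (nearly the slot's end), then up: one tooth.
- doser_plain_slot (a point): The same point of the other box, to be left alone: a flat square plate, 40 x 46 x 4 mm, in place of the collar. Both boxes are white, fixed to the counter, 140 mm deep (x), 150 wide (y), 75 high, with a bare metal cover, an axle cap (20 mm across, 4 high) in the middle and the slot in the half farther from the robot. An arrow beside the slot points to -y.
- doser_plain_star (a joint): Turn of the other box's star wheel, rad, same build and sense; near 0 at the start, to be left so.

How it is judged:
On the way:
1. the star wheel of the box with the collar rests one tooth on (value of joint doser_star between 0.857 and 1.657 rad and velocity of joint doser_star between -0.2 and 0.2 rad/s), for 0.2 s.
At the end, for the whole second after the job is handed in: The star wheel of the box with the collar rests two teeth on from the start (2.513 rad, within 0.4 rad), and that of the other box stands where it was (within 0.4 rad of zero) (value of joint doser_star between 2.113 and 2.913 rad and velocity of joint doser_star between -0.1 and 0.1 rad/s and value of joint doser_plain_star between -0.4 and 0.4 rad); the robot touches nothing.
It fails at once if the star wheel of the other box is turned by a third of a tooth or more (value of joint doser_plain_star above 0.4 rad).
It also fails if it takes over 42 s, if anything falls off the work surface, if the arm or the gripper's body presses on something with over 40 N, if the wrist force passes 120 N, or if a joint passes its speed limit or range.

## Working session

There is one attempt and no reset: what is moved stays moved. The work goes in short steps, each a Python script; the robot and the scene stay as the last script left them, time stands still between calls to the robot, and variables do not carry over. Pictures are saved under pics/ and viewed, about 8 in all and at most 12, crops included, and the job is handed in when it is done.

```bash
mkdir -p pics
python3 - <<'E'
from bench import env
import cv2
for n in("top","side"):
    cv2.imwrite(f"pics/{n}0.png",env.camera(n)); p=env.camera_params(n); print(n,p)
print(env.read_t(),env.read_tool_rot())
E
```

```text
top {'fx': 441.1374471964946, 'fy': 441.1374471964946, 'cx': 255.85589773072675, 'cy': 188.3988047348211, 'view': array([[ 0.01427375, -0.99963574,  0.02290497, -0.18937196],
       [ 0.98586516,  0.01789407,  0.16658235, -0.49790611],
       [-0.16693154,  0.02020346,  0.98576147, -0.93693607],
       [ 0.        ,  0.        ,  0.        ,  1.        ]])}
side {'fx': 482.0477183318095, 'fy': 482.0477183318095, 'cx': 249.75976117492127, 'cy': 193.2949296072597, 'view': array([[-0.99741951,  0.0680085 ,  0.02300351,  0.50507419],
       [-0.00432457, -0.37674308,  0.9263077 , -0.14062432],
       [ 0.07166321,  0.92381789,  0.37606501, -0.82389152],
       [ 0.        ,  0.        ,  0.        ,  1.        ]])}
0.1 [ 1.29042128e-01  9.91638756e-01 -8.16634058e-04 -1.99627609e-04]
```

View pics/top0.png

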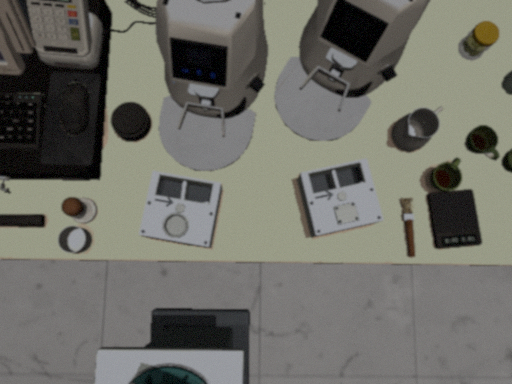

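View pics/side0.png

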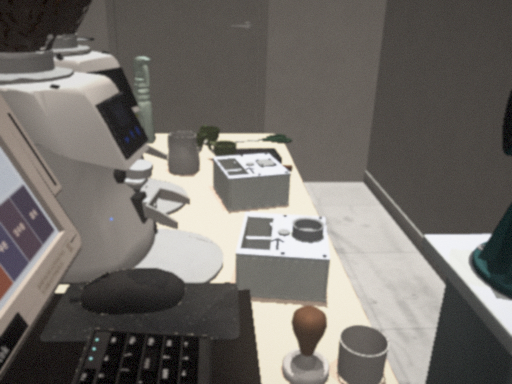

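The top view shows the collar box at about (181,209), with its slot near (185,190), and the plain box at about (340,197). The side view confirms the collar on the nearer box at about (308,229). Next I'll segment the covers and slots.

```bash
cat > h.py <<'E'
import numpy as np, cv2
from bench import env
def ray(n,uv,z):
    p=env.camera_params(n);V=p["view"];R=V[:3,:3];c=-R.T@V[:3,3]
    d=R.T@np.array([(uv[0]-p["cx"])/p["fx"],-(uv[1]-p["cy"])/p["fy"],-1])
    return c+d*(z-c[2])/d[2]
def proj(n,P):
    p=env.camera_params(n);V=p["view"];q=V[:3,:3]@np.array(P)+V[:3,3]
    return np.array([p["cx"]+p["fx"]*q[0]/-q[2],p["cy"]-p["fy"]*q[1]/-q[2]])
E
python3 - <<'E'
from h import *
im=cv2.imread("pics/top0.png");s=cv2.imread("pics/side0.png")
g=cv2.cvtColor(im,cv2.COLOR_BGR2GRAY)
x0,y0,x1,y1=130,160,235,255
hsv=cv2.cvtColor(im,cv2.COLOR_BGR2HSV)
print(hsv[200,150],hsv[210,130],hsv[240,160],hsv[190,185],hsv[188,172],hsv[235,212])
cv2.imwrite("pics/c.png",np.vstack([cv2.resize(im[165:250,135:230],None,fx=6,fy=6,interpolation=cv2.INTER_CUBIC)[:,:570]]))
cv2.imwrite("pics/d.png",cv2.resize(s[195:305,225:340],None,fx=5,fy=5,interpolation=cv2.INTER_CUBIC))
# dark slot
m=np.uint8(g<120);m[:, :140]=0;m[:,225:]=0;m[:172]=0;m[:,:]=m;m[250:]=0
n,l,st,c=cv2.connectedComponentsWithStats(m)
print(st[1:],c[1:])
E
```

```text
[110  15 151] [ 33  35 153] [ 20  52 133] [108  11 118] [90 14 56] [11 28 72]
[[ 155  175   58   31 1155]
 [ 145  185   78   63  339]
 [ 148  201    3    4    9]
 [ 163  212   25   25  199]
 [ 210  212    3    3    8]
 [ 141  230    4    3    8]
 [ 143  236    1    1    1]
 [ 204  241    3    3    7]] [[182.78181818 189.35497835]
 [201.55162242 225.66371681]
 [148.88888889 202.33333333]
 [174.46231156 224.24120603]
 [210.875      213.125     ]
 [142.5        231.        ]
 [143.         236.        ]
 [205.28571429 242.        ]]
```

View pics/c.png

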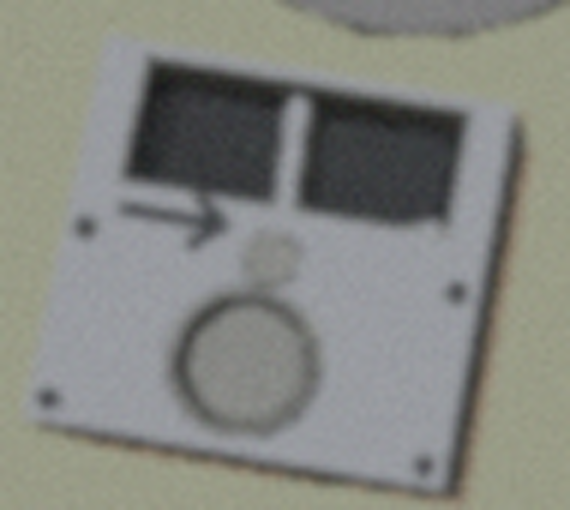

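View pics/d.png

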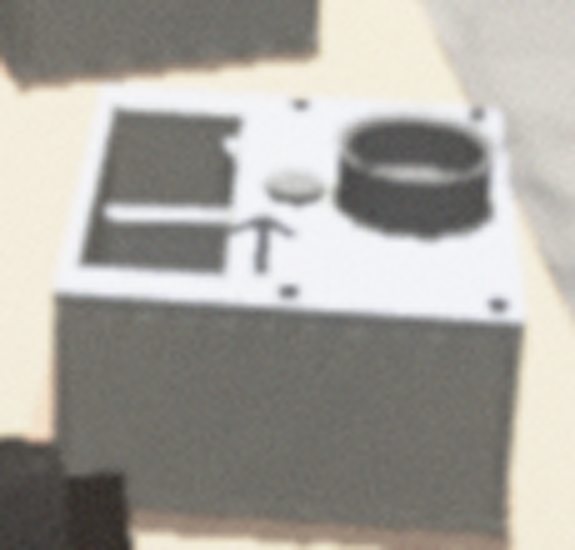

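The top crop shows a clean slot with a tooth at its middle, arrow pointing right (-y). The side crop agrees and shows the raised collar. I'll turn the slot corners into positions from both views.

Run:
```python
from h import *
T=[(150,60),(467,112),(447,222),(125,178)] # +y far, -y far, -y near, +y near
S=[(82,263),(118,108),(243,118),(225,272)]
for n,C,k,o in(("top",T,6,(135,165)),("side",S,5,(225,195))):
    P=np.array([ray(n,((c[0]+.5)/k-.5+o[0],(c[1]+.5)/k-.5+o[1]),.075) for c in C])
    y=(P[0]+P[3]-P[1]-P[2])/2; x=(P[0]+P[1]-P[2]-P[3])/2
    print(n,P.mean(0).round(4),"len",np.linalg.norm(y).round(4),np.linalg.norm(x).round(4),"yaw",np.arctan2(-y[0],y[1]).round(3),np.arctan2(x[1],x[0]).round(3))
    cap,col=((272,258),(247,362)) if n=="top" else ((296,185),(418,180))
    for c,z in((cap,.079),(col,.085)): print(ray(n,((c[0]+.5)/k-.5+o[0],(c[1]+.5)/k-.5+o[1]),z).round(4))
for z in(.1,.2,.3): print("machine top-view front",z,ray("top",(203,97),z).round(3),"handle",ray("top",(180,128),z).round(3))
for x in (.0,):
  print(env.read_joints())
```

```text
top [ 0.4929 -0.0268  0.075 ] len 0.1155 0.0419 yaw -0.133 -0.151
[ 0.4508 -0.0202  0.079 ]
[ 0.4135 -0.014   0.085 ]
side [ 0.4925 -0.0285  0.075 ] len 0.1126 0.0438 yaw -0.162 -0.182
[ 0.4516 -0.0197  0.079 ]
[ 0.4138 -0.0105  0.085 ]
machine top-view front 0.1 [ 0.69  -0.063  0.1  ] handle [ 0.619 -0.016  0.1  ]
machine top-view front 0.2 [ 0.651 -0.074  0.2  ] handle [ 0.588 -0.032  0.2  ]
machine top-view front 0.3 [ 0.612 -0.085  0.3  ] handle [ 0.557 -0.048  0.3  ]
[ 1.19690411e+00  3.59444274e-01  1.51133217e+00 -8.33644969e-06
  1.27249755e+00 -1.15083728e-01]
```

Both views agree to within 2 mm. The centre is (0.4927, -0.0275) with yaw -0.15, the slot sizes match, and the cap lies 42 mm back. Moving now: close, retract, swing over, and hover above the gap at y=+36.

```bash
cat >> h.py <<'E'
C=np.array([.4927,-.0275]);A=-.15
def W(x,y,z): return [C[0]+x*np.cos(A)-y*np.sin(A),C[1]+x*np.sin(A)+y*np.cos(A),z]
Q=[np.sin(-A/2),np.cos(A/2),0,0]
E
python3 - <<'E'
from h import *
env.grab(20); print(env.read_gripper_width())
t=np.arctan2(.58,.154)
env.line_to([.45*np.cos(t),.45*np.sin(t),.28],speed=.2)
j=list(env.read_joints())
h=W(-1,36,.16); h=W(-.001,.036,.17)
s=env.solve_ik(h,Q); print(j,s)
env.move_j([s[0]]+j[1:5]+[s[5]])
env.move_to(h,Q)
print(env.read_t(),env.read_tool_pos(),h)
v=np.hstack([env.camera("top")[140:270,110:260],env.camera("side")[150:280,210:360]])
cv2.imwrite("pics/e.png",cv2.resize(v,None,fx=2.6,fy=2.6))
E
```

```text
0.0001266497907428173
[np.float64(1.1575601218148786), np.float64(0.09238825348036947), np.float64(1.7443864892394243), np.float64(6.414498441944744e-05), np.float64(1.3037591458892037), np.float64(-0.1543659834125895)] [-1.22449480e-01  2.81704322e-01  1.80285815e+00 -4.44089210e-16
  1.05703018e+00 -1.54324581e+00]
4.3 [0.49667767 0.00889714 0.17012345] [np.float64(0.49709100169111353), np.float64(0.00824519693817112), 0.17]
```

View pics/e.png

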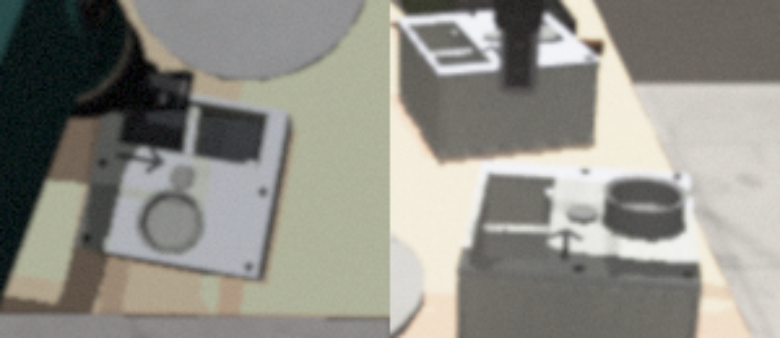

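The closed fingers hang over the +y half of the slot, with tips at about side (259,183) and nothing nearby. I'll compare that with the projection, descend slowly in steps, checking force, and make the first stroke.

Run:
```python
from h import *
print(proj("side",env.read_tool_pos()))
f0=np.array(env.read_force())
for z in(.09,.07,.06,.047):
    env.line_to(W(-.001,.036,z),speed=.08)
    f=np.array(env.read_force())-f0; print(z,f.round(1))
    if np.linalg.norm(f)>8: raise SystemExit("contact")
for y in(0,-.025,-.039):
    env.line_to(W(-.001,y,.047),speed=.06); print(y,(np.array(env.read_force())-f0).round(1),np.round(env.read_tool_pos(),4),np.round(W(-.001,y,.047),4))
env.line_to(W(-.001,-.039,.17),speed=.12)
env.line_to(W(-.001,.036,.17),speed=.15)
env.pause(.3)
print(env.read_t())
v=np.hstack([env.camera("top")[140:270,110:260],env.camera("side")[150:280,210:360]])
cv2.imwrite("pics/f.png",cv2.resize(v,None,fx=2.6,fy=2.6))
```

```text
[258.60151254 184.5098878 ]
0.09 [ 1.4  0.9 -0.5]
0.07 [ 0.8 -0.1 -1.4]
0.06 [ 1.   0.3 -0.5]
0.047 [ 0.4 -0.1 -0.2]
0 [-0.4  0.3 -0. ] [ 0.4918 -0.0278  0.047 ] [ 0.4917 -0.0274  0.047 ]
-0.025 [ 0.3 -0.1 -1.4] [ 0.4879 -0.0526  0.047 ] [ 0.488  -0.0521  0.047 ]
-0.039 [-0.7 -0.7 -0.8] [ 0.4858 -0.0664  0.047 ] [ 0.4859 -0.0659  0.047 ]
10.3583
```

View pics/f.png

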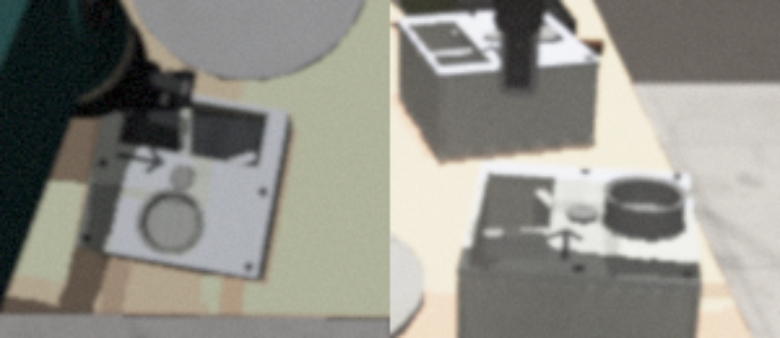

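After the first stroke, the pushed tooth sits at the slot's near -y corner (about (245,158) in the picture). The next one is near the middle at (186,130), slightly towards +y, so about one tooth. The plain box is untouched. Now the second stroke.

Run:
```python
from h import *
f0=np.array(env.read_force())
X=-.003
for z in(.09,.07,.06,.047):
    env.line_to(W(X,.036,z),speed=.08)
    f=np.array(env.read_force())-f0
    if np.linalg.norm(f)>8: raise SystemExit(f"contact {z} {f}")
for y in(0,-.025,-.0395):
    env.line_to(W(X,y,.047),speed=.06); print(y,(np.array(env.read_force())-f0).round(1))
env.line_to(W(X,-.0395,.20),speed=.12)
env.line_to(W(-.06,.15,.22),speed=.2)
env.pause(.3)
print(env.read_t())
t,s=env.camera("top"),env.camera("side")
cv2.imwrite("pics/top9.png",t)
v=np.hstack([cv2.resize(t[160:250,130:225],None,fx=4,fy=4),cv2.resize(s[195:285,225:320],None,fx=4,fy=4)])
cv2.imwrite("pics/g.png",v)
```

```text
0 [ 1.   0.3 -0.2]
-0.025 [ 0.5  0.6 -1.5]
-0.0395 [ 1.5 -0.6 -0.5]
17.1667
```

View pics/g.png

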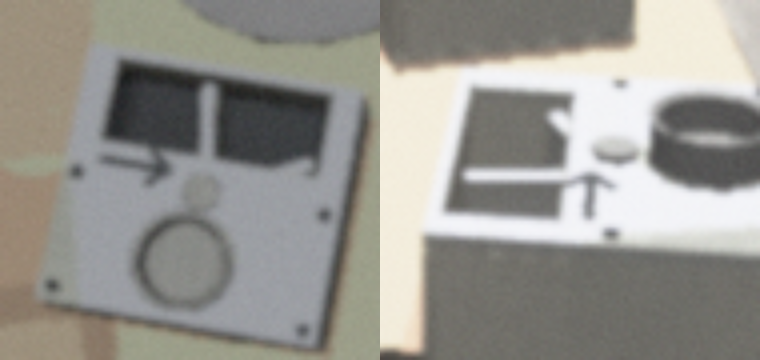

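The tooth stands slightly towards +y of the middle, at crop (208,88–155). I'll check its angle about the axle, then the plain box.

Run:
```python
from h import *
ax=np.array(W(-.042,0,0))[:2]
for n,c,k,o in(("top",(210,88),4,(130,160)),("side",(466,175),4,(225-95,195)),("top0",(299,98),6,(135,165)),("side0",(110,212),5,(225,195))):
    p=ray(n.strip("0"),((c[0]+.5)/k-.5+o[0],(c[1]+.5)/k-.5+o[1]),.066)[:2]-ax
    print(n,np.linalg.norm(p).round(4),"tooth angle from slot x axis",(np.arctan2(p[1],p[0])-A).round(3))
a,b=cv2.imread("pics/top0.png"),cv2.imread("pics/top9.png")
print("plain box diff",cv2.absdiff(a,b)[155:240,295:385].mean())
cv2.imwrite("pics/p.png",cv2.resize(np.hstack([a[150:240,290:390],b[150:240,290:390]]),None,fx=3,fy=3))
```

```text
top 0.058 tooth angle from slot x axis 0.161
side 0.0611 tooth angle from slot x axis 0.13
top0 0.0598 tooth angle from slot x axis 0.079
side0 0.0604 tooth angle from slot x axis 0.049
plain box diff 3.4685838779956426
```

View pics/p.png

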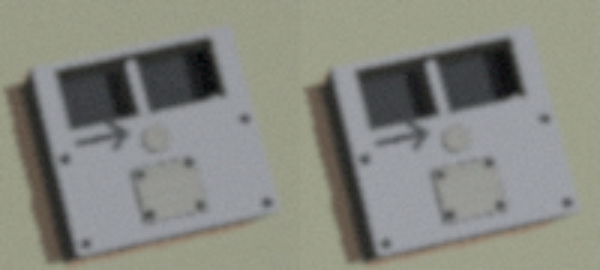

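The wheel has turned about 2.51 − 0.08 ≈ 2.43 rad (2.36 at worst), which is inside 2.113–2.913. The plain box looks identical in the two pictures, with its tooth at the slot's middle. Handing in.

Run:
```python
from h import *
print(env.read_force(),env.read_t(),env.read_tool_pos()); env.finish_job()
```

```text
[0.11082328 0.28491494 0.09242748] 17.2667 [0.45588243 0.12940898 0.21997779]
the job is handed in; nothing more can be done
```

I advanced the star wheel of the collar box by two teeth, one stroke along the slot per tooth, then took the fingers out and handed the job in at 17.3 s. `finish_job` gave no verdict, so the result below rests on my own measurements.

- **Slot position:** the centre measured (0.4927, -0.0275) with a yaw of -0.15 rad, and the two cameras agreed to within 2 mm. Their yaw readings differed by about 0.03 rad, so I used the mean. The slot size came within about 3 mm of the given one, and the axle cap distance matched.
- **Wheel turn:** the wheel has turned about 2.43 rad, or 2.36 at the least, inside the 2.113–2.913 window. The new tooth stands slightly to the +y side of the slot's middle. I judged the first stroke by eye as about one tooth.
- **Other box:** its wheel looks unchanged between the first and last pictures.
- **Forces:** the readings stayed within about 2 N during both strokes. At hand-in the gripper was clear of everything, with about 0.3 N read.

No check failed.

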